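# Press a dowel home with locking pliers

## Robot

A 7-joint arm with a two-finger parallel gripper is mounted at the origin on the work surface. World frame = base frame: x ahead of the robot, y to its left, z up, the work surface at z = 0. Lengths are in m, angles in rad, forces in N, time in s.
With the tool pointing down it reaches from about 0.425 to 1.025 m from the base axis. Payload 9.4 kg.
Tool frame: the origin (TCP) lies midway between the tips of the shut fingers; the grasp point (between the pads) lies grasp_offset behind it (grasp_offset is the distance from the TCP to the grasp point, in m); z points along the fingers, y is the direction in which the jaws open and shut (so a half turn about z gives the same grasp; the last joint's range is limited). The gripper opens to 93 mm and grips with 3 to 60 N. Pads are 15 mm wide; open, the fingers measure 128 mm over their backs; the gripper's body (75 mm by 188 mm) begins 65 mm behind the grasp point.
Start: joints at [1.228, 0.599, -0.003, 1.599, 0.002, 0.943, -0.08], TCP at [0.19, -0.7, 0.219] pointing down, gripper open.
Joint ranges: [-2.57, 2.57], [-0.35, 1.97], [-1.29, 1.29], [0.11, 2.56], [-1.05, 4.19], [0.11, 1.86], [-2.63, 2.63]. Speed limits (rad/s): [2.22, 2.22, 3.01, 3.01, 3.14, 3.14, 3.14].

## Interface

Orientations are given as a rotation vector (axis times angle).
In Python, from station import * gives the robot as it stands. The module is installed in compiled form; this text tells all that it offers.
- The arm moves only by the shell command python3 -m inch 'ROWS' [OPENING]. ROWS is a JSON object of lists of equal length, an entry for each row: "travel": the shift along the tool's x, y, z in cm, a list of three; "angular": the turn, a rotation vector about the tool's x, y, z in degrees, a list of three. A call has 1 to 12 rows; each row shifts and turns the commanded pose from where the row before left it, along the tool's axes as they then stand; what a row does not reach is not made up. A row lasts 1/8 s, in which the tool goes at most 62.5 mm and 10.7 degrees, less where a joint would pass 70% of its speed; a pose out of reach is approached as far as the arm can. A call with a gripper value outside its range is refused whole. OPENING is the finger opening in cm, from 0 to 9.3, set as the call begins (- or left out, the last holds). The fingers move at their own pace and stop on an object; the grip force is fixed at half the most. Time passes only in rows, so rows that do not move let the fingers close. It gives the time, the measured TCP pose, the force and the opening at its end, in the units of the state.
- get_state(): the state, without advancing time (a new reading comes with each control period).
- get_image(name): name is "side" or "top" or "wrist"; returns the picture (400x640x3 uint8, red, green, blue); there is no depth.
- camera_params(name): a dict with "fx", "fy", "cx", "cy" (pixels), "R" (3x3) and "t" (3): a world point X has camera coordinates R X + t; the wrist camera has in their place "hand_eye" (4x4, takes a point from camera to tool coordinates, whose origin is the TCP and whose axes are the flange's). Camera axes: x right, y down, z forward; pixel columns grow to the right and rows downward; lengths in m; the calibration is good to about 2 mm. The wrist camera is an equidistant fisheye: a pixel r from the principal point sees the ray r / f radians off the axis. A picture is of the moment at which its call begins: read the wrist's pose just before it. camera_params takes no time and is no camera call.
- job_done(): hands the job in, once; it reports no verdict.
The state is a dict: "time_s": time; "joint_positions": joint angles; "joint_velocities": joint speeds; "joint_torque": joint torques, N m; "eef_pos": TCP position; "eef_rot": TCP orientation; "force": force on the tool from outside, world axes, zero at the start; "moment": the same for the moment, N m; "grip_width": finger opening in m.
Only numpy, scipy, OpenCV 4.12 (cv2) and the standard library are available. Lean on these libraries where they do the work, as an engineer would, in place of code of your own. Each camera call takes 0.05 s, during which the arm holds its last target.

## Task

Slide the oak piece between the jaws of the bench-mounted locking pliers, square and gently up against the steel stop and with its dowel towards the moving jaw, and let go of it. Squeeze the two handles until the pliers snap over centre and stay locked by themselves, so that the jaw presses the dowel home; take the hand away, then flick the release lever so that the pliers spring open. Leave the oak piece against the stop, use no more force than a light hand needs, and do not disturb the other things on the bench.

Things in the scene. Friction and masses are not known exactly. Their poses are not given: they have to be found in the camera images.
- jig: Locking pliers lying flat on an grey steel bed, fixed. Origin on the bench below the pivot of their jaw and handle, 12 mm to -y of it; z up, +x towards the jaws, -x the handles, +y the side of the moving jaw and handle. Bed 20 mm high, x -35 to 205, y -80 to 70 mm, none under the handles. Pliers: 22 to 46 mm above the bench. Seated, the board's origin is at x 120, y -8, z 20 mm, axes as the jig's
- jaw_face (a point): middle of the fixed jaw's flat face (40 mm long, facing the jig's +y), 34 mm above the bench; axes as the jig's. Its arm ends 21 mm further in +x and 25 mm further in -y. The seated board's -y edge lies on this face or some mm off it: the jaw pushes it home onto the face
- jaw_nose (a point): tip of the moving jaw's round nose, opposite the fixed jaw face: about 62 mm from it when open, 44 mm when locked; 34 mm above the bench
- stop_face (a point): centre of the face of the steel stop in the throat of the jaws, facing the jig's +x, 34 mm above the bench; the stop is a plate 10 mm thick, 36 mm wide (y) and 26 mm high; axes as the jig's; the board may meet it with at most 20 N
- board: oak head piece, a loose plain board 130 (own x) x 44 (y) x 28 mm (z), 0.09 to 0.18 kg, lying flat on the bench at first, turned up to 0.6 rad from the jig's axes. Origin at the centre of its underside. A 13 mm round dowel stands out of its +y edge, 30 mm towards -x from the middle, at half height; its -x end goes to the stop
- board_end (a point): centre of the board's -x end face, 14 mm above its underside; axes as the board's
- board_grip (a point): point to grip the board across its 44 mm width, 30 mm from its middle towards +x, 14 mm above its underside; stays clear of the jaws when seated
- dowel (a joint): how far the dowel is pushed in (m): it stands 10 mm proud at 0 and is flush at 0.010; starts between 0 and 0.003; slides with about 9 N of friction and stays where it is left
- handle (a joint): angle of the moving handle (rad): 0 open (sprung), 0.24 locked on its stop, centre at about 0.19; let go before that it springs open. Pivot at x 0, y 12 mm of the jig; it swings towards the fixed handle and is parallel to it when locked. 110 mm from the pivot it takes up to about 15 N; over 30 N is too much. The fixed handle does not give, so the hand must follow the moving one
- handle_grip (a point): middle of the moving handle, 110 mm from its pivot, at half height (34 mm above the bench); moves with it. The bar is 14 mm wide (15.5 over its rubber), 24 mm high and 158 mm long. Here both handles together measure about 66 mm across when open and 40 mm when locked
- fixed_grip (a point): middle of the fixed handle (bar 14 mm wide, 24 mm high, along the jig's x, to x = -182 mm) opposite handle_grip, 34 mm above the bench
- release (a joint): angle of the release lever (rad): 0 at rest (sprung back), up to 0.5 flicked; grows as its tip goes towards the jig's -y. With the pliers locked its toe pries the moving handle outwards and they spring open at about 0.25 rad; takes about 4 to 5 N at the tip; over 20 N is too much
- release_tip (a point): middle of the tip of the release lever, 34 mm above the bench: a round post 15 mm across and 24 mm high at the end of a bar 10 mm thick that runs on beyond the end of the fixed handle; its pivot is 58 mm away in the jig's +x. Axes turn with the lever
- hammer: bystander: hammer lying on the bench
- hoop: bystander: steel hoop, 130 mm across, 30 mm high
- tin: bystander: open steel tin, 76 mm across, 75 mm high
- offcut: bystander: oak offcut 110 x 50 x 30 mm, without dowel
Not all that is in view belongs to the job. Leave any black or red look-alike of the board alone.

How it is judged:
By the outcome, as a careful person would: the job done as asked, in the order asked, and still so for the second after the job is handed in, with the robot touching nothing.
It also fails if it takes over 70 s, if anything falls off the work surface, if the arm or the gripper's body presses on something with over 40 N, if the wrist force passes 120 N, or if a joint passes its speed limit or range.

## Working session

There is one attempt and no reset: what is moved stays moved. The work goes in short steps, Python scripts to look and compute and a shell command to move; the robot and the scene stay as the last step left them, time stands still between calls to the robot, and variables do not carry over. Pictures are saved under pics/ and viewed, and the job is handed in when it is done.

```bash
mkdir -p pics
python3 - <<'E'
from station import *
import cv2
s=get_state();print({k:(v if not hasattr(v,'__len__') else [round(float(x),4) for x in v]) for k,v in s.items()})
try: print(grasp_offset)
except Exception as e: print(e)
for n in ["side","top","wrist"]:
    p=camera_params(n);print(n,{k:(v.tolist() if hasattr(v,'tolist') else v) for k,v in p.items()})
    cv2.imwrite(f"pics/{n}0.png",cv2.cvtColor(get_image(n),cv2.COLOR_RGB2BGR))
E
```

```text
{'time_s': 0.0, 'joint_positions': [1.2283, 0.6001, -0.0026, 1.6002, 0.0018, 0.9429, -0.0798], 'joint_velocities': [0.0012, -0.0018, 0.0001, 0.0003, 0.0017, -0.0009, -0.0002], 'joint_torque': [0.0007, -76.5073, 1.4979, -25.2353, -0.0523, 0.0169, 0.0001], 'eef_pos': [0.1903, -0.6991, 0.2178], 'eef_rot': [-3.1124, -0.4162, 0.0006], 'force': [-0.1414, 0.0549, 0.3568], 'moment': [0.0113, 0.0084, 0.0439], 'grip_width': 0.09291245222387397}
0.0188
side {'fx': 452.9469182067337, 'fy': 452.9469182067337, 'cx': 310.3182133986336, 'cy': 198.84590466064964, 'R': [[-0.7936860751948941, -0.6083173345737476, 0.003526258472674165], [-0.32756961608460283, 0.42248900751557633, -0.8451042451358821], [0.5126017563956554, -0.6719025665865511, -0.5345899179319552]], 't': [0.47242142568727313, 0.21395895199457185, 0.934108074600039]}
top {'fx': 379.6742193742587, 'fy': 379.6742193742587, 'cx': 314.10196942701026, 'cy': 201.5038476949531, 'R': [[-0.007713065049573982, -0.9999702293291339, -0.00022154679052356944], [-0.99528252941599, 0.007698334551946237, -0.09671309262160441], [0.09671191894926788, -0.0005254527244796165, -0.9953122769425607]], 't': [0.022865378127473086, 0.5739432253957237, 1.2178892913310118]}
wrist {'fx': 309.70691628693146, 'fy': 309.70691628693146, 'cx': 320.2572538001347, 'cy': 199.87267417735006, 'hand_eye': [[9.657248792901823e-05, -0.9593257929854245, -0.2823012815887297, 0.08058832292977636], [0.9999999905575286, 6.504428271437792e-05, 0.00012105445901858415, -0.0008987823526728222], [-9.776858052211755e-05, -0.2823012906136385, 0.9593257902085075, -0.1647607683880703], [0.0, 0.0, 0.0, 1.0]]}
```

View pics/top0.png

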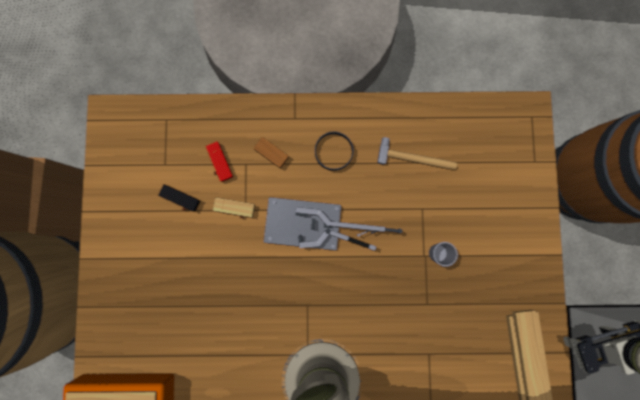

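View pics/side0.png

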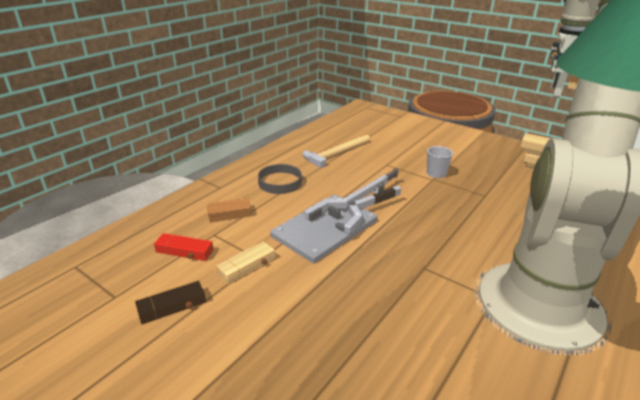

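View pics/wrist0.png

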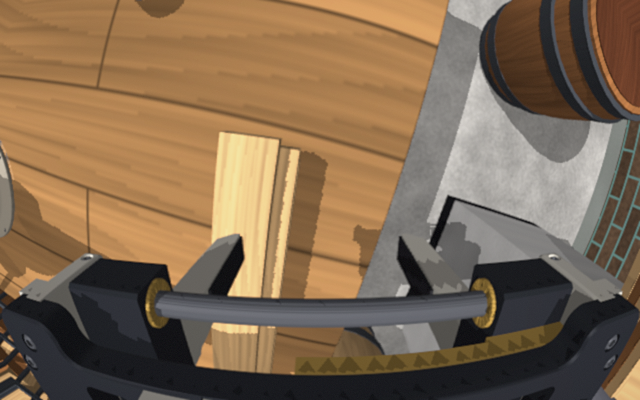

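```bash
cat > h.py <<'E'
from station import *
import numpy as np, cv2
from scipy.spatial.transform import Rotation as Rn
def ray(n,u,v,pose=None):
    p=camera_params(n)
    if n=="wrist":
        a,b=(u-p["cx"]),(v-p["cy"]); r=np.hypot(a,b); th=r/p["fx"]
        d=np.array([np.sin(th)*a/r,np.sin(th)*b/r,np.cos(th)]) if r>0 else np.array([0,0,1.])
        H=np.array(p["hand_eye"]); Rw=Rn.from_rotvec(pose[1]).as_matrix()
        return Rw@H[:3,3]+pose[0], Rw@H[:3,:3]@d
    R=np.array(p["R"]);t=np.array(p["t"])
    d=np.array([(u-p["cx"])/p["fx"],(v-p["cy"])/p["fy"],1.])
    return -R.T@t, R.T@d
def at(n,u,v,z,pose=None):
    o,d=ray(n,u,v,pose); return o+d*(z-o[2])/d[2]
def proj(n,X,pose=None):
    p=camera_params(n);X=np.asarray(X,float)
    if n=="wrist":
        H=np.array(p["hand_eye"]); Rw=Rn.from_rotvec(pose[1]).as_matrix()
        c=H[:3,:3].T@(Rw.T@(X-pose[0])-H[:3,3])
        th=np.arctan2(np.hypot(c[0],c[1]),c[2]);k=p["fx"]*th/np.hypot(c[0],c[1])
        return p["cx"]+k*c[0],p["cy"]+k*c[1]
    c=np.array(p["R"])@X+p["t"]; return p["cx"]+p["fx"]*c[0]/c[2],p["cy"]+p["fy"]*c[1]/c[2]
def pose():
    s=get_state(); return np.array(s["eef_pos"]),np.array(s["eef_rot"])
def yaw(rv):
    m=Rn.from_rotvec(rv).as_matrix(); return np.degrees(np.arctan2(m[1,0],m[0,0])), m
E
python3 - <<'E'
from h import *
P=pose();print(P,yaw(P[1]))
for nm,u,v,z in [("bedTL",268,198,.02),("bedTR",341,206,.02),("bedBR",337,249,.02),("bedBL",265,243,.02),("boardTL",215,199,.028),("boardTR",255,204,.028),("boardBR",252,217,.028),("BL",213,210,.028),("hend",404,231,.046),("fend",376,248,.046),("tin",445,255,.07),("hammerhead",384,150,.02),("hoop",334,150,.03)]: print(nm,at("top",u,v,z).round(3))
a=cv2.imread("pics/top0.png");cv2.imwrite("pics/top0z.png",cv2.resize(a[180:270,195:415],None,fx=3.6,fy=3.6,interpolation=cv2.INTER_CUBIC))
a=cv2.imread("pics/side0.png");cv2.imwrite("pics/side0z.png",cv2.resize(a[150:300,200:420],None,fx=3.6,fy=3.6,interpolation=cv2.INTER_CUBIC))
E
```

```text
(array([ 0.19038626, -0.69920054,  0.21796472]), array([-3.11275229e+00, -4.16274569e-01,  3.84097346e-04])) (np.float64(15.234172564662243), array([[ 9.64859943e-01,  2.62764413e-01, -3.92113935e-04],
       [ 2.62764690e-01, -9.64859335e-01,  1.08668449e-03],
       [-9.27927793e-05, -1.15153203e-03, -9.99999333e-01]]))
bedTL [0.588 0.171 0.02 ]
bedTR [ 0.559 -0.07   0.02 ]
bedBR [ 0.419 -0.055  0.02 ]
bedBL [0.44 0.18 0.02]
boardTL [0.585 0.344 0.028]
boardTR [0.567 0.212 0.028]
boardBR [0.525 0.222 0.028]
BL [0.549 0.35  0.028]
hend [ 0.475 -0.269  0.046]
fend [ 0.422 -0.178  0.046]
tin [ 0.399 -0.389  0.07 ]
hammerhead [ 0.746 -0.217  0.02 ]
hoop [ 0.745 -0.049  0.03 ]
```

View pics/top0z.png

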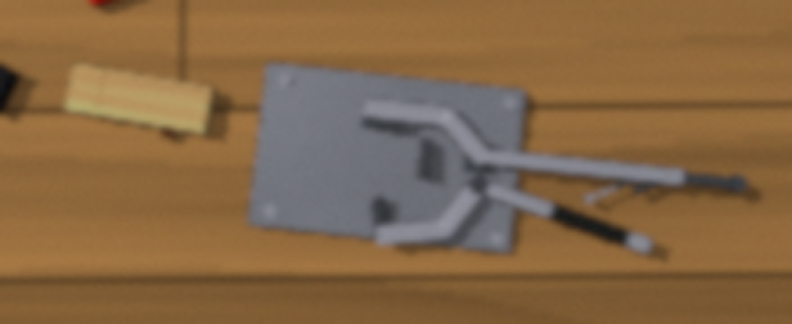

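View pics/side0z.png

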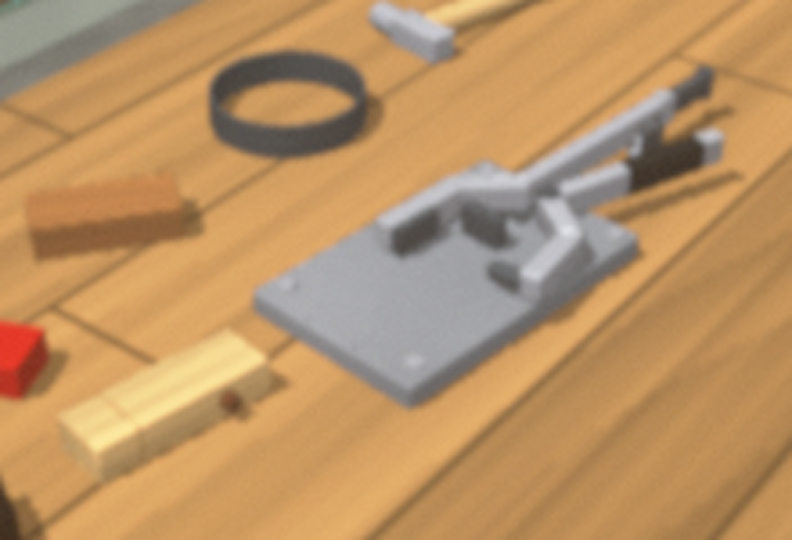

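The top view shows the oak board at about (233,208), left of the bed, with its dowel on the robot side. The jig bed covers 265-342 x 197-249 and the handles point right. I'll swing over the jig for a closer look.

```bash
python3 -m inch '{"travel":[[6.1,-1.2,0],[6.1,-1.2,0],[6.1,-1.2,0],[6.1,-1.2,0],[6.1,-1.2,0],[6.1,-1.2,0],[6.1,-1.2,0],[6.1,-1.2,0],[6.1,-1.2,0],[6.1,-1.2,0],[6.1,-1.2,0],[6.1,-1.2,0]],"angular":[[0,0,-5.6],[0,0,-5.6],[0,0,-5.6],[0,0,-5.6],[0,0,-5.6],[0,0,-5.6],[0,0,-5.6],[0,0,-5.6],[0,0,-5.6],[0,0,-5.6],[0,0,-5.6],[0,0,-5.6]]}'; python3 -m inch '{"travel":[[0,0,0]],"angular":[[0,0,0]]}'
python3 - <<'E'
from h import *
P=pose();print(P,yaw(P[1])[0]); np.save("P1.npy",np.array(P))
cv2.imwrite("pics/w1.png",cv2.cvtColor(get_image("wrist"),cv2.COLOR_RGB2BGR))
E
```

```text
time_s: 1.65
eef_pos: [0.5726, -0.1058, 0.2185]
eef_rot: [2.36, 2.074, 0.0]
force: [1.0, 0.3, -0.2]
grip_width: 0.093
time_s: 1.78
eef_pos: [0.5727, -0.1019, 0.2189]
eef_rot: [-2.353, -2.08, -0.003]
force: [-0.1, 0.3, 0.2]
grip_width: 0.093
(array([ 0.5726885 , -0.10190139,  0.21886526]), array([-2.3526109 , -2.07982367, -0.00275358])) 82.95653060261722
```

View pics/w1.png

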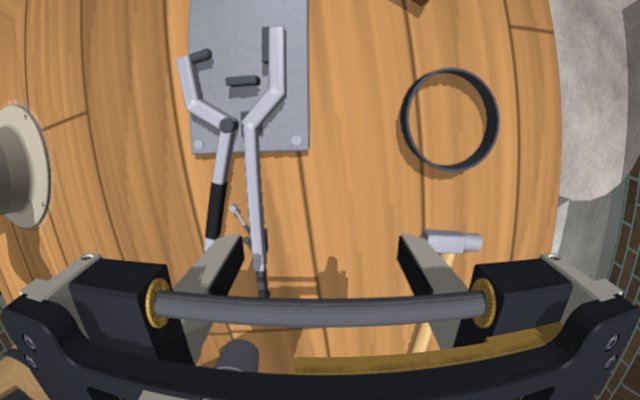

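Pliers in view: pivot near (226,125), fixed jaw at (275,45), stop plate at (242,80). Next I'll move to see the jaws and the board together.

```bash
python3 -m inch '{"travel":[[5.5,-2,0],[5.5,-2,0],[5.5,-2,0],[0,0,0],[0,0,0]],"angular":[[0,0,0],[0,0,0],[0,0,0],[0,0,0],[0,0,0]]}'
python3 - <<'E'
from h import *
P=pose();print(P,yaw(P[1])[0]); np.save("P2.npy",np.array(P))
a=cv2.cvtColor(get_image("wrist"),cv2.COLOR_RGB2BGR)
cv2.imwrite("pics/w2.png",a)
cv2.imwrite("pics/w2z.png",cv2.resize(a[0:330,120:560],None,fx=1.8,fy=1.8,interpolation=cv2.INTER_CUBIC))
E
```

```text
time_s: 2.45
eef_pos: [0.535, 0.0619, 0.2185]
eef_rot: [2.365, 2.067, -0.001]
force: [-0.3, -1.0, 0.2]
grip_width: 0.093
(array([0.53495989, 0.06192138, 0.21845112]), array([ 2.36475528e+00,  2.06725334e+00, -1.31661195e-03])) 82.31947891520298
```

View pics/w2z.png

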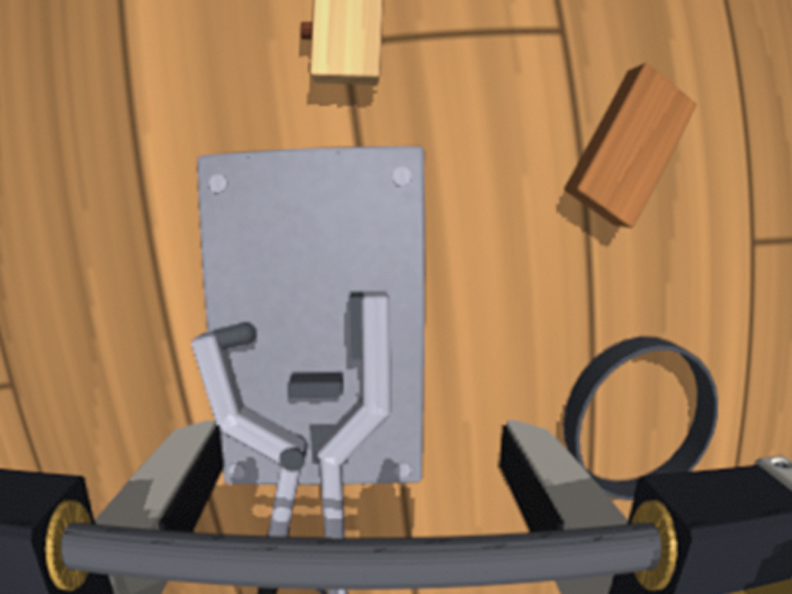

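```bash
cat >> h.py <<'E'
def fitjig(pts,z,P):
    pass
E
python3 - <<'E'
from h import *
P=np.load("P2.npy")
def q(x,y,z): return at("wrist",120+x/1.8,y/1.8,z,P)
TL,TR,BR=q(199,156,.02),q(423,147,.02),q(422,482,.02)
for a,b in((TL,TR),(TR,BR)): print(np.linalg.norm(a-b))
# rigid 2D fit
J=np.array([[.205,.07],[.205,-.08],[-.035,-.08]]);W=np.array([TL,TR,BR])[:,:2]
Jc,Wc=J-J.mean(0),W-W.mean(0)
th=np.arctan2((Jc[:,0]*Wc[:,1]-Jc[:,1]*Wc[:,0]).sum(),(Jc*Wc).sum())
R=np.array([[np.cos(th),-np.sin(th)],[np.sin(th),np.cos(th)]]);o=W.mean(0)-R@J.mean(0)
print("jig",o,np.degrees(th),(J@R.T+o-W)*1000)
def tj(p): return ((p[:2]-o)@R*1000).round(1)
for n,x,y,z in [("armendR",388,293,.046),("armendL",362,293,.046),("face at lower",364,372,.046),("stopTL top",289,374,.046),("stopTR",343,373,.046),("stop lowerL",289,398,.046),("noseTip",256,333,.046),("pivot",292,455,.046),("screwTL",218,184,.021),("screwTR",401,176,.021)]: print(n,tj(q(x,y,z)))
b=[q(311,75,.028),q(379,83,.028),q(382,0,.028),q(315,0,.028)]
for p in b: print("board",p,tj(p))
print("dowel",tj(q(306,30,.014)))
d=b[2]-b[1];print(np.degrees(np.arctan2(d[1],d[0])));d=b[3]-b[0];print(np.degrees(np.arctan2(d[1],d[0])))
E
```

```text
0.1461175957972183
0.2369747663025064
jig [ 0.49037491 -0.02300708] 83.42599623142888 [[-2.11581318  1.20630365]
 [ 1.75019336  0.84085388]
 [ 0.36561983 -2.04715753]]
armendR [112.5 -53.4]
armendL [112.8 -37.4]
face at lower [ 62.1 -37.8]
stopTL top [61.6 10.2]
stopTR [ 61.7 -24.4]
stop lowerL [45.3 11.2]
noseTip [89.  29.7]
pivot [ 4.1 11.8]
screwTL [184.2  55.1]
screwTR [184.8 -63.8]
board [0.52728302 0.22598007 0.028     ] [251.6  -8.2]
board [0.56872054 0.21459577 0.028     ] [245.  -50.6]
board [0.57845957 0.27134502 0.028     ] [302.5 -53.8]
board [0.53635747 0.27742802 0.028     ] [303.7 -11.3]
dowel [287.1  -4.1]
80.26203819770446
79.99699169112691
```

```bash
cat > ov.py <<'E'
from h import *
import sys
def overlay(img,P,o,thd,bo,bth,crop,f,out,cam="wrist",hand=0.0,bz=0.0):
    x0,y0,x1,y1=crop
    im=cv2.resize(img[y0:y1,x0:x1],None,fx=f,fy=f,interpolation=cv2.INTER_CUBIC)
    def seg(o,th,pts,z,c):
        R=np.array([[np.cos(th),-np.sin(th)],[np.sin(th),np.cos(th)]])
        pp=[]
        for a,b in pts:
            w=R@np.array([a,b])+o; u,v=proj(cam,[w[0],w[1],z],P); pp.append([(u-x0+.5)*f-.5,(v-y0+.5)*f-.5])
        cv2.polylines(im,[np.round(np.array(pp)*8).astype(np.int32)],True,c,1,cv2.LINE_AA,3)
    t=np.radians(thd);o=np.array(o)
    seg(o,t,[(-.035,-.08),(.205,-.08),(.205,.07),(-.035,.07)],.02,(0,0,255))
    for z,c in((.046,(0,255,0)),(.02,(255,0,255))): seg(o,t,[(.045,-.026),(.055,-.026),(.055,.01),(.045,.01)],z,c)
    fy=-.030
    seg(o,t,[(.065,fy),(.105,fy),(.105,fy-.025),(.065,fy-.025)],.046,(255,255,0))
    seg(o,t,[(-.182,-.005),(-.04,-.005),(-.04,-.019),(-.182,-.019)],.046,(255,255,0))
    seg(o,t,[(.005*np.cos(k),.012+.005*np.sin(k)) for k in np.linspace(0,6.2,20)],.046,(0,255,255))
    a=np.pi+.24-hand
    ppt=np.array([0,.012]);ax=np.array([-np.cos(.24-hand),np.sin(.24-hand)]);n=np.array([-ax[1],ax[0]])
    seg(o,t,[ppt+ax*.03+n*.007,ppt+ax*.19+n*.007,ppt+ax*.19-n*.007,ppt+ax*.03-n*.007],.046,(0,165,255))
    if bo is not None:
        bt=np.radians(bth);bo=np.array(bo)
        for z,c in((.028,(0,255,0)),(0,(255,0,255))): seg(bo,bt,[(-.065,-.022),(.065,-.022),(.065,.022),(-.065,.022)],z+bz,c)
        seg(bo,bt,[(-.0365,.022),(-.0235,.022),(-.0235,.032),(-.0365,.032)],.014+bz,(255,0,0))
    cv2.imwrite(out,im)
E
python3 - <<'E'
from ov import *
P=np.load("P2.npy");a=cv2.imread("pics/w2.png")
overlay(a,P,(.4895,-.0265),83.4,(.557,.284),80.1,(190,0,390,280),2.8,"pics/ov1.png")
E
```

```text
(no output)
```

View pics/ov1.png

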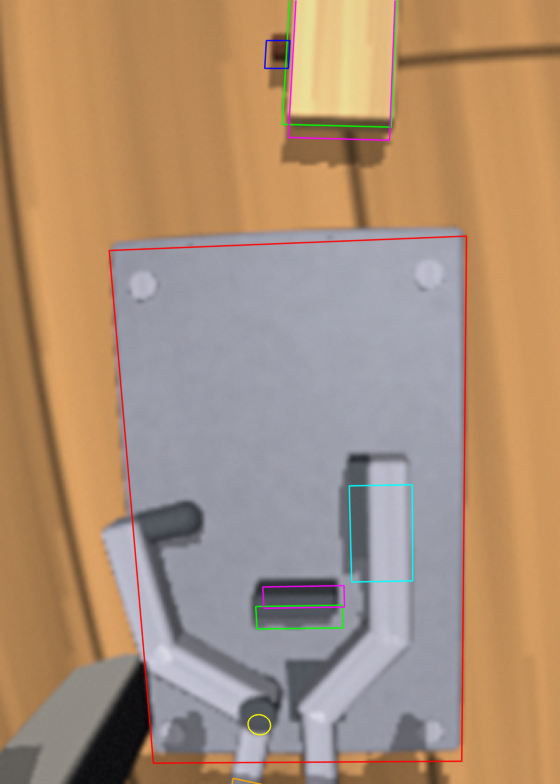

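```bash
python3 -m inch '{"travel":[[5.1,-0.15,2],[5.1,-0.15,2],[5.1,-0.15,2],[5.1,-0.15,2],[5.1,-0.15,0],[0,0,0],[0,0,0]],"angular":[[0,0,2.2],[0,0,0],[0,0,0],[0,0,0],[0,0,0],[0,0,0],[0,0,0]]}'
python3 - <<'E'
from ov import *
P=pose();print(P,yaw(P[1])[0]); np.save("P3.npy",np.array(P))
a=cv2.cvtColor(get_image("wrist"),cv2.COLOR_RGB2BGR)
cv2.imwrite("pics/w3.png",a)
overlay(a,P,(.4902,-.0235),83.4,(.5573,.2855),80.1,(120,0,520,400),1.5,"pics/ov3.png")
P=np.load("P2.npy");a=cv2.imread("pics/w2.png")
overlay(a,P,(.4902,-.0235),83.4,(.5573,.2855),80.1,(190,0,390,280),2.1,"pics/ov2.png")
E
```

```text
time_s: 3.38
eef_pos: [0.5694, 0.314, 0.1381]
eef_rot: [2.404, 2.02, -0.002]
force: [0.8, -1.0, 0.5]
grip_width: 0.0928
(array([0.56944963, 0.31399065, 0.13806366]), array([ 2.40435125e+00,  2.02042984e+00, -2.20953095e-03])) 80.08217047405775
```

View pics/ov3.png

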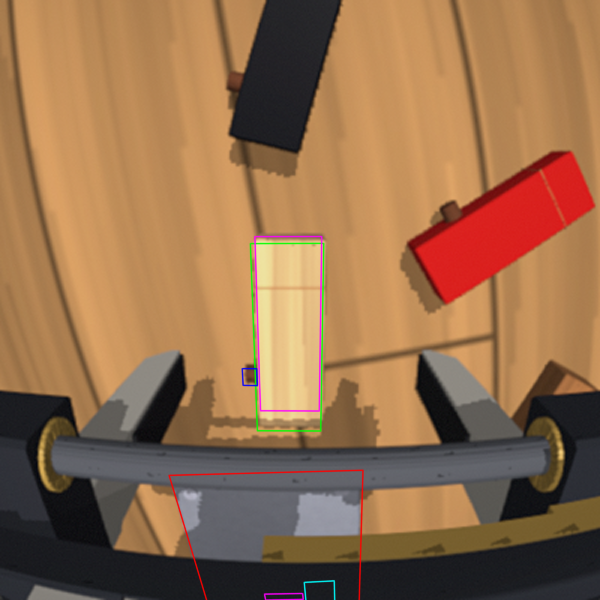

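View pics/ov2.png

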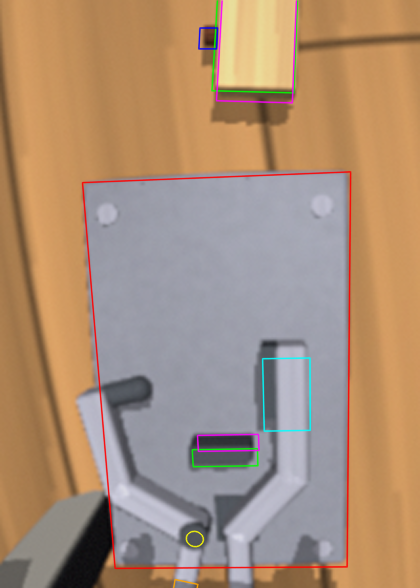

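The wrist overlay fits the board to about 1.5 mm (board corners at 255-323 x 240-430 in the crop), and the jig fits to about 1.5 mm. Next I'll descend onto the board.

```bash
python3 -m inch '{"travel":[[0.15,-0.65,3.5],[0,0,3.5],[0,0,2],[0,0,0],[0,0,0]],"angular":[[0,0,0],[0,0,0],[0,0,0],[0,0,0],[0,0,0]]}' 7
python3 - <<'E'
from ov import *
P=pose();print(P,yaw(P[1])[0])
a=cv2.cvtColor(get_image("wrist"),cv2.COLOR_RGB2BGR)
overlay(a,P,(.4902,-.0235),83.4,(.558,.287),80.1,(120,0,520,400),1.5,"pics/ov4.png")
E
```

```text
time_s: 4.05
eef_pos: [0.5632, 0.3189, 0.0496]
eef_rot: [2.403, 2.023, 0.002]
force: [0.1, 0.3, 0.2]
grip_width: 0.0702
(array([0.56316929, 0.31890051, 0.04961968]), array([2.40307536e+00, 2.02311493e+00, 1.88242185e-03])) 80.18711762714732
```

View pics/ov4.png

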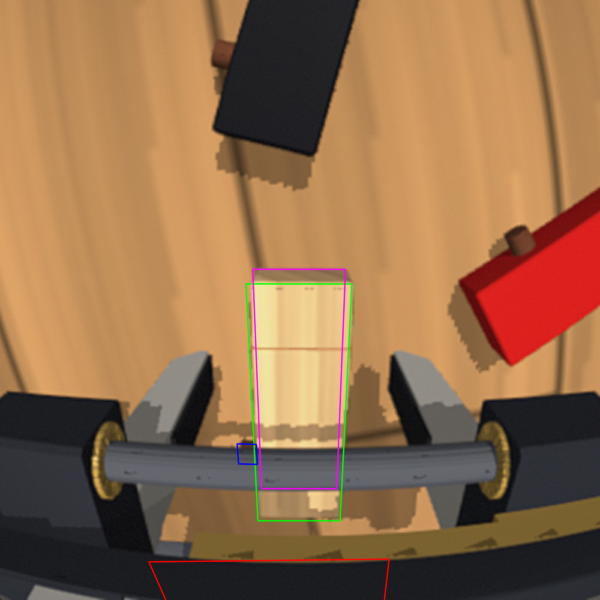

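The fingers straddle the board evenly and the overlay agrees. Next: go down and close.

```bash
python3 -m inch '{"travel":[[0,0,2.5],[0,0,1.9],[0,0,0]],"angular":[[0,0,0],[0,0,0],[0,0,0]]}'
python3 -m inch '{"travel":[[0,0,0],[0,0,0],[0,0,0],[0,0,0],[0,0,0]],"angular":[[0,0,0],[0,0,0],[0,0,0],[0,0,0],[0,0,0]]}' 4.0
python3 -c "
from h import *
P=pose();print(P,yaw(P[1])[0],get_state()['force'],get_state()['grip_width'])"
```

```text
time_s: 4.47
eef_pos: [0.5618, 0.3187, 0.0037]
eef_rot: [-2.402, -2.024, 0.003]
force: [-0.2, 0.1, -0.1]
grip_width: 0.0699
time_s: 5.1
eef_pos: [0.5627, 0.3192, 0.0052]
eef_rot: [2.402, 2.024, 0.001]
force: [0.4, -0.8, 5.7]
grip_width: 0.0437
(array([0.56274202, 0.319191  , 0.00516594]), array([2.40247923e+00, 2.02396934e+00, 1.25876458e-03])) 80.22495365204433 [ 0.39781063 -0.84105401  5.68534779] 0.043683136746480854
```

Gripped at 43.7 mm. Next: lift and stage it in front of the jaws.

```bash
python3 -m inch '{"travel":[[0,0,-2],[0,0,-2],[-3.2,-0.46,0],[-3.2,-0.46,0],[-3.2,-0.47,0],[-3.15,-0.47,0],[0,0,0],[0,0,0],[0,0,0]],"angular":[[0,0,0],[0,0,0],[0,0,0],[0,0,0],[0,0,0],[0,0,0],[0,0,-3.2],[0,0,0],[0,0,0]]}'
python3 - <<'E'
from ov import *
P=pose();y=yaw(P[1])[0];print(P,y,get_state()["force"])
np.save("P5.npy",np.array(P))
a=cv2.cvtColor(get_image("wrist"),cv2.COLOR_RGB2BGR);cv2.imwrite("pics/w5.png",a)
t=np.radians(y);bo=P[0][:2]-.0325*np.array([np.cos(t),np.sin(t)])
overlay(a,P,(.4902,-.0235),83.4,bo,y,(120,0,520,400),1.5,"pics/ov5.png",bz=P[0][2]-.0052)
s=cv2.cvtColor(get_image("side"),cv2.COLOR_RGB2BGR);cv2.imwrite("pics/s5.png",s)
overlay(s,None,(.4902,-.0235),83.4,bo,y,(180,130,440,300),3,"pics/ovs5.png",cam="side",bz=P[0][2]-.0052)
s=cv2.cvtColor(get_image("top"),cv2.COLOR_RGB2BGR);cv2.imwrite("pics/t5.png",s)
overlay(s,None,(.4902,-.0235),83.4,bo,y,(220,170,420,280),4,"pics/ovt5.png",cam="top",bz=P[0][2]-.0052)
E
```

```text
time_s: 6.22
eef_pos: [0.523, 0.1978, 0.0451]
eef_rot: [-2.345, -2.091, -0.002]
force: [-0.5, -0.3, -2.7]
grip_width: 0.0438
(array([0.52297651, 0.19782352, 0.04505704]), array([-2.34463164e+00, -2.09068375e+00, -2.33714083e-03])) 83.44614458534369 [-0.52460116 -0.25074978 -2.69271491]
```

View pics/ov5.png

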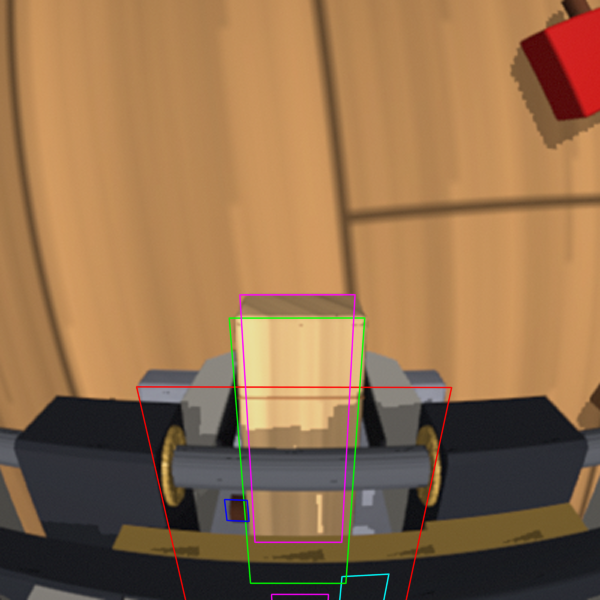

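View pics/ovs5.png

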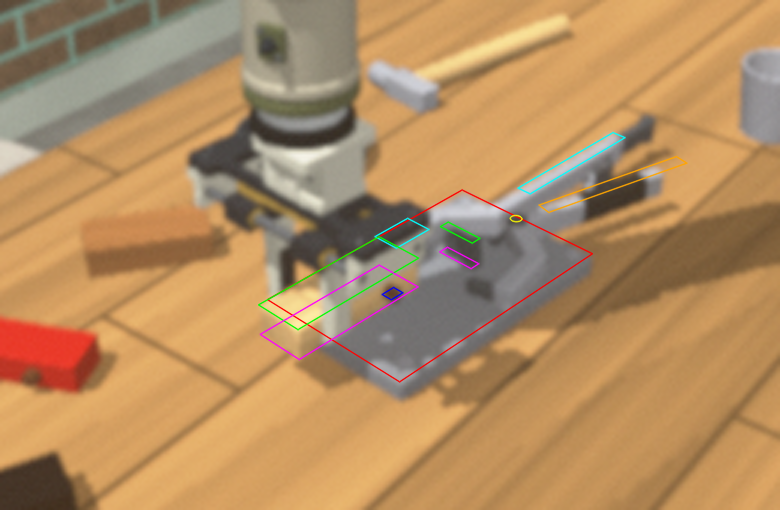

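View pics/ovt5.png

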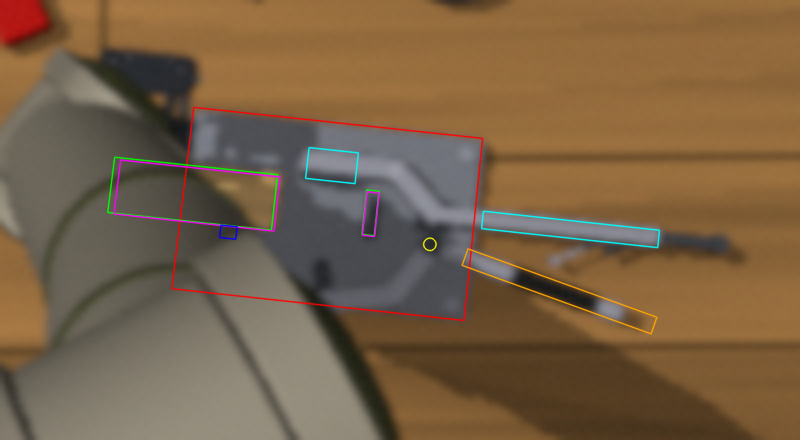

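```bash
python3 -m inch '{"travel":[[0,-0.15,1.2],[0,0,0.55],[-1,0,0],[-1,0,0],[-1,0,0],[0,0,0]],"angular":[[0,0,0],[0,0,0],[0,0,0],[0,0,0],[0,0,0],[0,0,0]]}'
python3 -m inch '{"travel":[[-0.8,0,0],[-0.8,0,0],[-0.7,0,0],[-0.7,0,0],[0,0,0]],"angular":[[0,0,0],[0,0,0],[0,0,0],[0,0,0],[0,0,0]]}'
python3 - <<'E'
from ov import *
P=pose();y=yaw(P[1])[0];print(P,y,get_state()["force"])
d=P[0][:2]-np.array([.4902,-.0235]);t=np.radians(83.4);print("toolinjig",d@[np.cos(t),np.sin(t)],d@[-np.sin(t),np.cos(t)])
bo=P[0][:2]-.0325*np.array([np.cos(t),np.sin(t)])
s=cv2.cvtColor(get_image("side"),cv2.COLOR_RGB2BGR)
overlay(s,None,(.4902,-.0235),83.4,bo,y,(220,150,420,260),4,"pics/ovs6.png",cam="side",bz=P[0][2]-.0052)
cv2.imwrite("pics/s6.png",cv2.resize(s[150:260,220:420],None,fx=4,fy=4,interpolation=cv2.INTER_CUBIC))
s=cv2.cvtColor(get_image("top"),cv2.COLOR_RGB2BGR)
cv2.imwrite("pics/t6.png",cv2.resize(s[180:270,250:400],None,fx=5,fy=5,interpolation=cv2.INTER_CUBIC))
s=cv2.cvtColor(get_image("wrist"),cv2.COLOR_RGB2BGR)
cv2.imwrite("pics/w6.png",s)
E
```

```text
time_s: 7.12
eef_pos: [0.5176, 0.1654, 0.0273]
eef_rot: [2.347, 2.088, -0.001]
force: [-0.3, -0.0, -1.6]
grip_width: 0.044
time_s: 7.75
eef_pos: [0.514, 0.1363, 0.0271]
eef_rot: [2.346, 2.089, -0.001]
force: [-1.1, -0.5, -2.8]
grip_width: 0.0439
(array([0.51398963, 0.13633546, 0.02708905]), array([ 2.34597395e+00,  2.08934262e+00, -6.97401392e-04])) 83.37701818332965 [-1.07359762 -0.45419619 -2.82375275]
toolinjig 0.16151050367593467 -0.005260940209182114
```

View pics/s6.png

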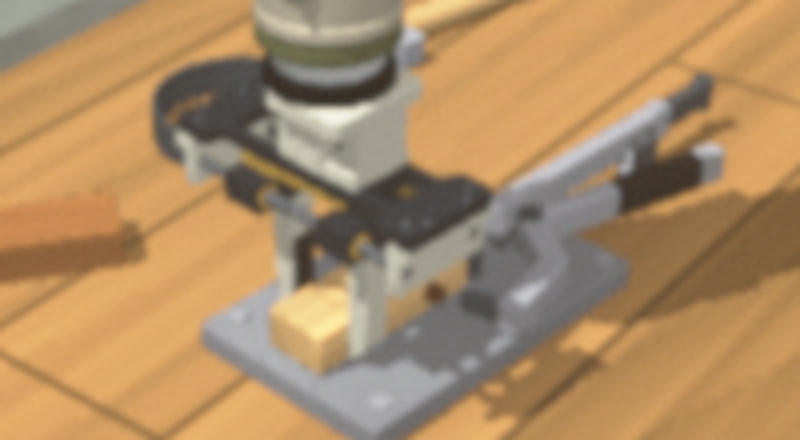

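View pics/t6.png

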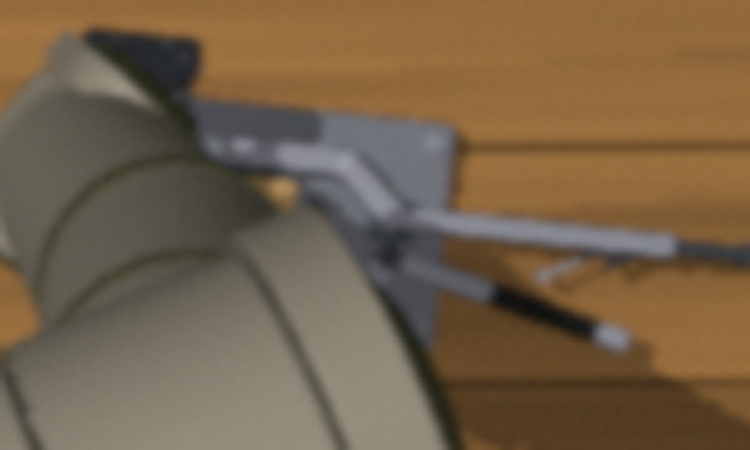

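View pics/w6.png

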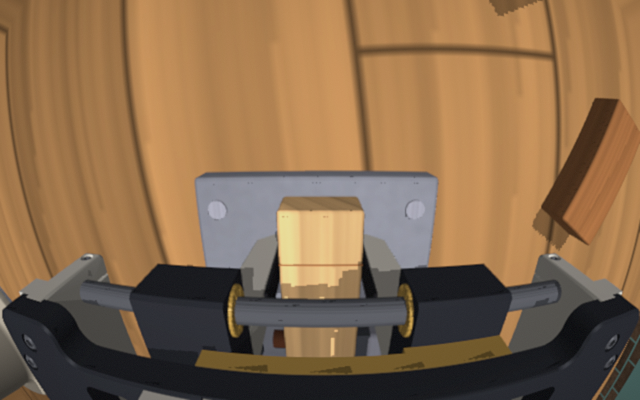

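Run:
```python
from ov import *
P=pose();y=yaw(P[1])[0];ex=np.array([np.cos(np.radians(y)),np.sin(np.radians(y))]);ey=np.array([-ex[1],ex[0]])
s=cv2.imread("pics/w6.png");cv2.imwrite("pics/w6z.png",cv2.resize(s[160:360,190:450],None,fx=3,fy=3,interpolation=cv2.INTER_CUBIC))
for n,u,v,z in (("bedL",196.5,177,.02),("bedR",436.5,174.5,.02),("screwL",217,210,.021),("screwR",415,209.5,.021),("bL",278,212,.05),("bR",363,211,.05)):
    d=at("wrist",u,v,z,P)[:2]-P[0][:2];print(n,(d@ex*1000).round(1),(d@ey*1000).round(1))
```

```text
bedL 43.9 72.7
bedR 45.3 -70.5
screwL 23.6 60.9
screwR 23.9 -58.3
bL 32.3 19.2
bR 32.8 -22.2
```

View pics/w6z.png

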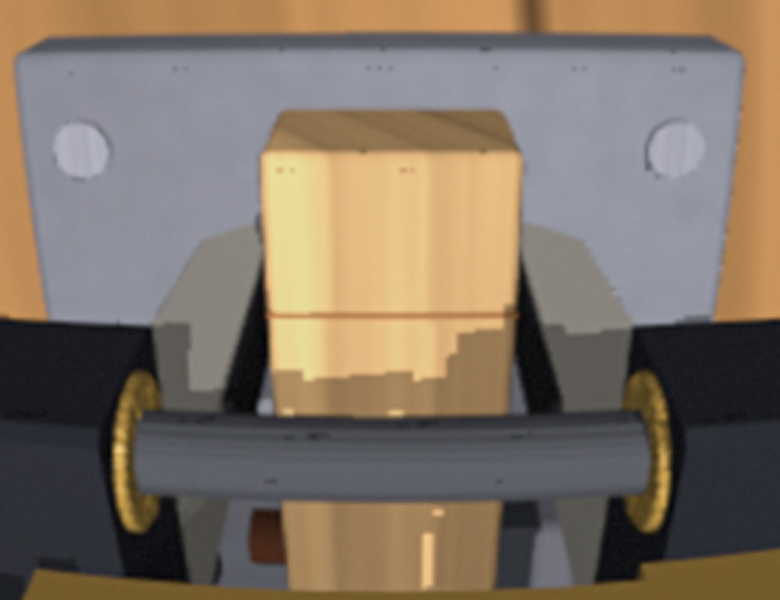

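```bash
python3 -m inch '{"travel":[[0,-0.15,0],[-0.3,0,0.15],[-0.2,0,0],[0,0,0]],"angular":[[0,0,0],[0,0,0],[0,0,0],[0,0,0]]}'; python3 -m inch '{"travel":[[-0.1,0,0],[-0.1,0,0],[0,0,0]],"angular":[[0,0,0],[0,0,0],[0,0,0]]}'
python3 -c "
from h import *
P=pose();print(P,get_state()['force'],get_state()['moment'])"
```

```text
time_s: 8.4
eef_pos: [0.512, 0.132, 0.0256]
eef_rot: [2.345, 2.09, -0.0]
force: [-0.1, 0.1, -1.7]
grip_width: 0.044
time_s: 8.78
eef_pos: [0.5118, 0.1302, 0.0256]
eef_rot: [-2.345, -2.09, 0.0]
force: [0.3, 0.8, -1.4]
grip_width: 0.0441
(array([0.51176355, 0.13023465, 0.02560757]), array([-2.34517754e+00, -2.09038132e+00,  1.48733285e-04])) [ 0.25368412  0.8213923  -1.44999581] [ 0.06359126 -0.11501189 -0.00216279]
```

```bash
for i in 1; do python3 -m inch '{"travel":[[-0.1,0,0],[0,0,0]],"angular":[[0,0,0],[0,0,0]]}'; python3 -m inch '{"travel":[[-0.1,0,0],[0,0,0]],"angular":[[0,0,0],[0,0,0]]}'; done | grep -E "force|pos"
```

```text
eef_pos: [0.5117, 0.1292, 0.0256]
force: [0.3, -0.0, -1.4]
eef_pos: [0.5116, 0.1283, 0.0256]
force: [0.2, 0.1, -1.9]
```

```bash
python3 -m inch '{"travel":[[-0.05,0,0],[0,0,0]],"angular":[[0,0,0],[0,0,0]]}'; python3 -m inch '{"travel":[[-0.05,0,0],[0,0,0]],"angular":[[0,0,0],[0,0,0]]}'
```

```text
time_s: 9.52
eef_pos: [0.5116, 0.1283, 0.0256]
eef_rot: [-2.345, -2.091, -0.001]
force: [-0.2, 2.3, -0.9]
grip_width: 0.044
time_s: 9.78
eef_pos: [0.5116, 0.1283, 0.0257]
eef_rot: [-2.344, -2.091, -0.002]
force: [-1.3, 5.1, -1.5]
grip_width: 0.044
```

```bash
python3 -m inch '{"travel":[[0,0,0.08],[0,0,0]],"angular":[[0,0,0],[0,0,0]]}'; python3 -m inch '{"travel":[[0,0,0],[0,0,0],[0,0,0]],"angular":[[0,0,0],[0,0,0],[0,0,0]]}' 6.5
```

```text
time_s: 10.02
eef_pos: [0.5117, 0.1283, 0.0251]
eef_rot: [-2.344, -2.091, -0.002]
force: [-0.6, 5.7, 1.2]
grip_width: 0.0436
time_s: 10.4
eef_pos: [0.5114, 0.1268, 0.0248]
eef_rot: [2.345, 2.09, -0.001]
force: [0.0, 0.5, -0.3]
grip_width: 0.0641
```

```bash
python3 -m inch '{"travel":[[0,0,-2],[0,0,-5],[0,0,-5],[-4,0,-5],[-4,0,-2],[0,0,0],[0,0,0]],"angular":[[0,0,0],[0,0,0],[0,0,0],[0,0,0],[0,0,0],[0,0,0],[0,0,0]]}' | grep -E "time|pos"
python3 - <<'E'
from ov import *
P=pose();y=yaw(P[1])[0];print(P,y); np.save("P7.npy",np.array(P))
a=cv2.cvtColor(get_image("wrist"),cv2.COLOR_RGB2BGR);cv2.imwrite("pics/w7.png",a)
o=np.array([.4902,-.0235]);t=np.radians(83.4);R=np.array([[np.cos(t),-np.sin(t)],[np.sin(t),np.cos(t)]])
overlay(a,P,o,83.4,o+R@[.120,-.008],83.4,(170,20,430,320),2,"pics/ov7.png",bz=.02)
cv2.imwrite("pics/w7z.png",cv2.resize(a[20:320,170:430],None,fx=2,fy=2,interpolation=cv2.INTER_CUBIC))
E
```

```text
time_s: 11.28
eef_pos: [0.5023, 0.049, 0.2134]
(array([0.50228364, 0.04899729, 0.2133937 ]), array([-2.34544647e+00, -2.08981274e+00, -4.57700649e-05])) 83.40261843042002
```

View pics/ov7.png

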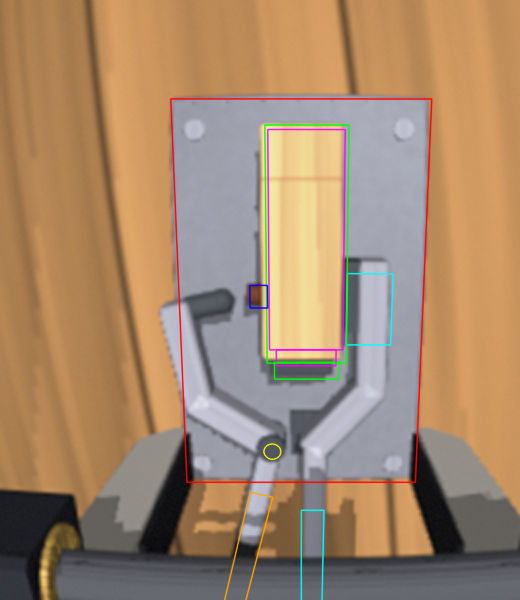

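View pics/w7z.png

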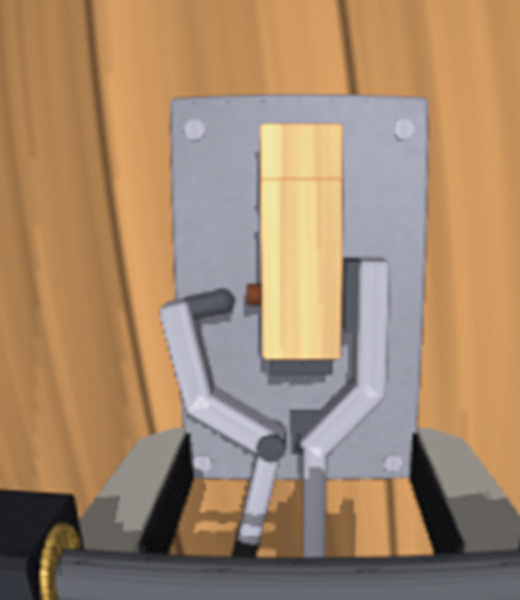

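The board sits square against the stop (end at y=358 px, stop right behind it), 1-2 mm off the fixed jaw, with the dowel opposite the nose. Now for the handles.

```bash
python3 -m inch '{"travel":[[-5,-0.5,0],[-5,-0.5,0],[-5,-0.5,0],[-5,-0.5,0],[-5,-0.3,0],[0,0,0],[0,0,0]],"angular":[[0,0,0],[0,0,0],[0,0,0],[0,0,0],[0,0,0],[0,0,0],[0,0,0]]}' 9 | grep -E "time|pos"
python3 - <<'E'
from ov import *
P=pose();y=yaw(P[1])[0];print(P,y); np.save("P8.npy",np.array(P))
a=cv2.cvtColor(get_image("wrist"),cv2.COLOR_RGB2BGR);cv2.imwrite("pics/w8.png",a)
overlay(a,P,(.4902,-.0235),83.4,None,0,(170,20,430,320),2,"pics/ov8.png",bz=.02)
cv2.imwrite("pics/w8z.png",cv2.resize(a[20:320,170:430],None,fx=2,fy=2,interpolation=cv2.INTER_CUBIC))
E
```

```text
time_s: 12.2
eef_pos: [0.4514, -0.1954, 0.213]
(array([ 0.45135753, -0.19538655,  0.21297375]), array([-2.34239259e+00, -2.09135267e+00, -3.78914010e-04])) 83.51868352541243
```

View pics/ov8.png

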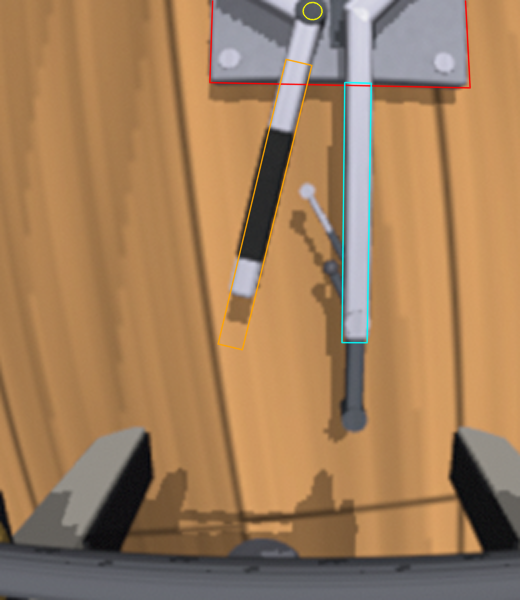

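View pics/w8z.png

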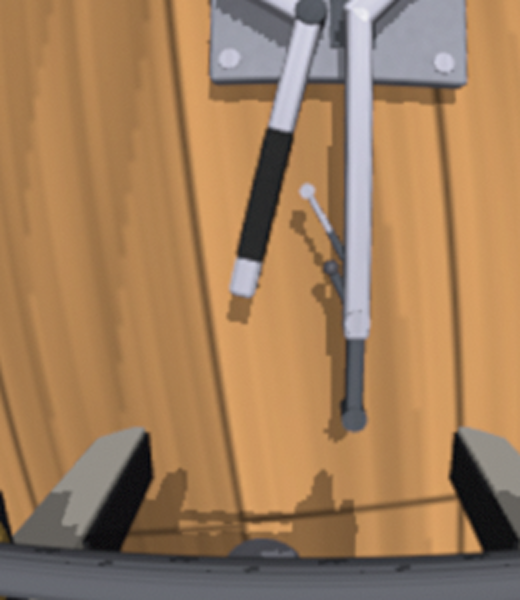

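```bash
python3 -m inch '{"travel":[[3.4,-0.2,3],[3.3,-0.2,4],[0,0,4],[0,0,2.5],[0,0,0],[0,0,0]],"angular":[[0,0,0],[0,0,0],[0,0,0],[0,0,0],[0,0,0],[0,0,0]]}' 9 | grep -E "time|pos"
python3 - <<'E'
from ov import *
P=pose();y=yaw(P[1])[0];print(P,y); 
d=P[0][:2]-np.array([.4902,-.0235]);t=np.radians(83.4);print("toolinjig",d@[np.cos(t),np.sin(t)],d@[-np.sin(t),np.cos(t)])
Q=np.load("P8.npy")
for u,v in((354,414),(354,424)):
  d=at("wrist",170+u/2,20+v/2,.046,Q)[:2]-np.array([.4902,-.0235]);print("tip",d@[np.cos(t),np.sin(t)],d@[-np.sin(t),np.cos(t)])
a=cv2.cvtColor(get_image("wrist"),cv2.COLOR_RGB2BGR);cv2.imwrite("pics/w9.png",a)
overlay(a,P,(.4902,-.0235),83.4,None,0,(120,0,520,400),1.5,"pics/ov9.png",bz=.02)
E
```

```text
time_s: 13.0
eef_pos: [0.4552, -0.1289, 0.0793]
(array([ 0.45520673, -0.12888518,  0.0792589 ]), array([2.34314047e+00, 2.09239090e+00, 7.73109391e-04])) 83.52879813360296
toolinjig -0.10870879388095066 0.0226486851956824
tip -0.22499530829191872 -0.013450888922912007
tip -0.231229249752005 -0.013648950006571353
```

View pics/ov9.png

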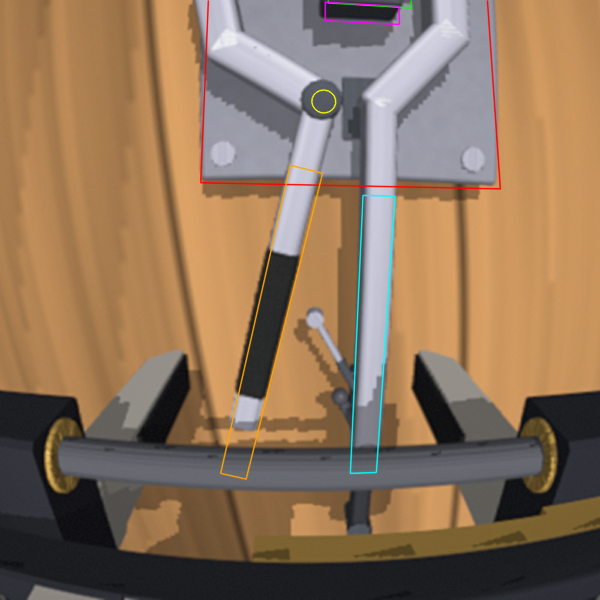

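The fingers straddle both handles with a couple of mm clear on the fixed side. Next: descend.

```bash
python3 -m inch '{"travel":[[0,0.05,2],[0,0,2],[0,0,2],[0,0,0.4],[0,0,0]],"angular":[[0,0,0],[0,0,0],[0,0,0],[0,0,0],[0,0,0]]}' 9
python3 -m inch '{"travel":[[0,0.4,0],[0,0.4,0],[0,0,0]],"angular":[[0,0,0],[0,0,0],[0,0,0]]}' 7.4
```

```text
time_s: 13.68
eef_pos: [0.4555, -0.13, 0.0153]
eef_rot: [2.345, 2.09, 0.001]
force: [0.1, 0.2, 0.2]
grip_width: 0.09
time_s: 14.05
eef_pos: [0.4638, -0.131, 0.015]
eef_rot: [2.345, 2.09, 0.001]
force: [0.6, -0.2, 0.5]
grip_width: 0.0745
```

```bash
python3 -m inch '{"travel":[[0,0.15,0],[0,0.1,0],[0,0,0]],"angular":[[0,0,0],[0,0,0],[0,0,0]]}' 6.9|grep -E "pos|force|grip"
python3 -m inch '{"travel":[[0,0.1,0],[0,0.05,0],[0,0,0]],"angular":[[0,0,0],[0,0,0],[0,0,0]]}' 6.6|grep -E "pos|force|grip"
```

```text
eef_pos: [0.4642, -0.1314, 0.0145]
force: [-4.6, 0.1, 3.4]
grip_width: 0.0692
eef_pos: [0.4645, -0.1318, 0.0143]
force: [-7.3, -1.0, 3.4]
grip_width: 0.0662
```

```bash
python3 -m inch '{"travel":[[0,0.1,0],[0,0.05,0],[0,0,0]],"angular":[[0,0,0],[0,0,0],[0,0,0]]}' 6.3|grep -E "pos|force|grip"
python3 -m inch '{"travel":[[0,0.1,0],[0,0.05,0],[0,0,0]],"angular":[[0,0,0],[0,0,0],[0,0,0]]}' 6.0|grep -E "time|pos|force|grip"
```

```text
eef_pos: [0.4649, -0.1323, 0.0142]
force: [-10.3, -2.5, 4.9]
grip_width: 0.0634
time_s: 15.55
eef_pos: [0.4663, -0.1326, 0.0142]
force: [-10.0, -2.6, 3.0]
grip_width: 0.0605
```

```bash
python3 -m inch '{"travel":[[0,0.1,0],[0,0.1,0],[0,0,0]],"angular":[[0,0,0],[0,0,0],[0,0,0]]}' 5.7|grep -E "pos|force|grip"
python3 -m inch '{"travel":[[0,0.1,0],[0,0.1,0],[0,0,0]],"angular":[[0,0,0],[0,0,0],[0,0,0]]}' 5.4|grep -E "time|pos|force|grip"
```

```text
eef_pos: [0.4677, -0.133, 0.0141]
force: [-10.5, -2.7, 3.5]
grip_width: 0.0573
time_s: 16.3
eef_pos: [0.4692, -0.1334, 0.014]
force: [-11.7, -3.5, 1.3]
grip_width: 0.0545
```

```bash
python3 -m inch '{"travel":[[0,0.1,0],[0,0.1,0],[0,0,0]],"angular":[[0,0,0],[0,0,0],[0,0,0]]}' 5.1|grep -E "pos|force|grip"
python3 - <<'E'
from ov import *
P=pose()
a=cv2.cvtColor(get_image("wrist"),cv2.COLOR_RGB2BGR);cv2.imwrite("pics/w10.png",cv2.resize(a[100:350,170:470],None,fx=2,fy=2))
d=P[0][:2]-np.array([.4902,-.0235]);t=np.radians(83.4);print("toolinjig",d@[np.cos(t),np.sin(t)],d@[-np.sin(t),np.cos(t)])
E
```

```text
eef_pos: [0.4706, -0.1339, 0.014]
force: [-12.3, -5.5, 3.2]
grip_width: 0.0515
toolinjig -0.11189265305298429 0.006756659385660904
```

View pics/w10.png

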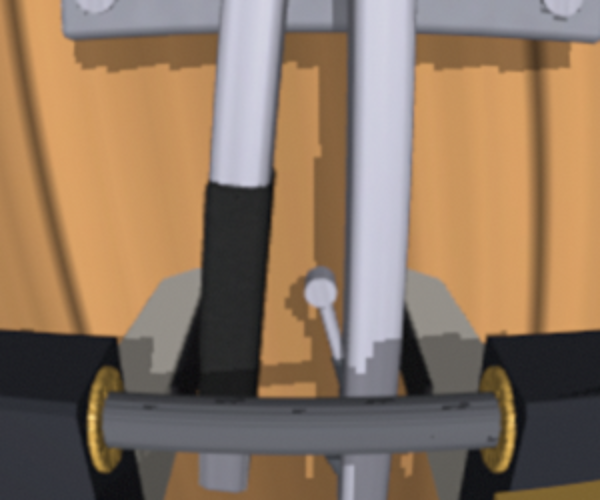

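The squeeze is following well: moving handle on the left pad, fixed handle next to the right pad. Continuing.

```bash
python3 -m inch '{"travel":[[0,0.1,0],[0,0.05,0],[0,0,0]],"angular":[[0,0,0],[0,0,0],[0,0,0]]}' 4.8|grep -E "pos|force|grip"
python3 -m inch '{"travel":[[0,0.05,0],[0,0.05,0],[0,0,0]],"angular":[[0,0,0],[0,0,0],[0,0,0]]}' 4.6|grep -E "time|pos|force|grip"
```

```text
eef_pos: [0.4735, -0.134, 0.014]
force: [-9.4, -5.2, 0.9]
grip_width: 0.0483
time_s: 17.48
eef_pos: [0.4782, -0.1329, 0.0144]
force: [-2.9, 0.4, -0.5]
grip_width: 0.046
```

```bash
python3 -m inch '{"travel":[[0,0.05,0],[0,0.05,0],[0,0,0]],"angular":[[0,0,0],[0,0,0],[0,0,0]]}' 4.4|grep -E "time|pos|force|grip"
```

```text
time_s: 17.85
eef_pos: [0.4789, -0.1326, 0.0145]
force: [-4.5, 0.2, -0.5]
grip_width: 0.0442
```

The force dropped and the tool jumped to the locked width, so it seems to have snapped over. Opening to check.

```bash
python3 -m inch '{"travel":[[0,-0.3,0],[0,-0.2,0],[0,-0.2,0],[0,0,0]],"angular":[[0,0,0],[0,0,0],[0,0,0],[0,0,0]]}' 6|grep -E "time|pos|force|grip"
python3 - <<'E'
from ov import *
P=pose()
a=cv2.cvtColor(get_image("wrist"),cv2.COLOR_RGB2BGR);cv2.imwrite("pics/w11.png",cv2.resize(a[100:350,170:470],None,fx=2,fy=2))
d=P[0][:2]-np.array([.4902,-.0235]);t=np.radians(83.4);print("toolinjig",d@[np.cos(t),np.sin(t)],d@[-np.sin(t),np.cos(t)])
E
```

```text
time_s: 18.35
eef_pos: [0.4727, -0.1318, 0.0147]
force: [0.3, 0.4, -0.6]
grip_width: 0.0599
toolinjig -0.10964340880494568 0.004962314631715136
```

View pics/w11.png

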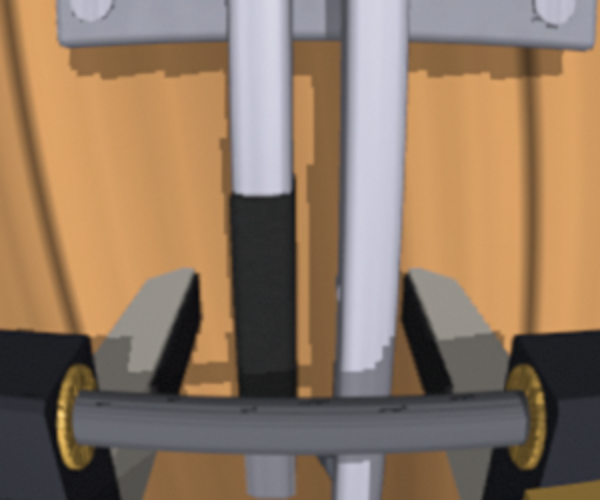

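Locked with handles parallel and the hand off. Lift, and look at the jaws and the lever tip.

```bash
python3 -m inch '{"travel":[[0,0,-2],[0,0,-4],[0,0,-5],[0,0,-5],[0,0,0],[0,0,0]],"angular":[[0,0,0],[0,0,0],[0,0,0],[0,0,0],[0,0,0],[0,0,0]]}' 7|grep -E "time|pos|force|grip"
python3 - <<'E'
from ov import *
P=pose()
a=cv2.cvtColor(get_image("wrist"),cv2.COLOR_RGB2BGR);cv2.imwrite("pics/w12.png",a)
overlay(a,P,(.4902,-.0235),83.4,None,0,(150,0,450,300),2,"pics/ov12.png",hand=.24)
E
```

```text
time_s: 19.15
eef_pos: [0.4723, -0.1323, 0.1743]
force: [-0.7, -0.6, -0.6]
grip_width: 0.0697
```

View pics/ov12.png

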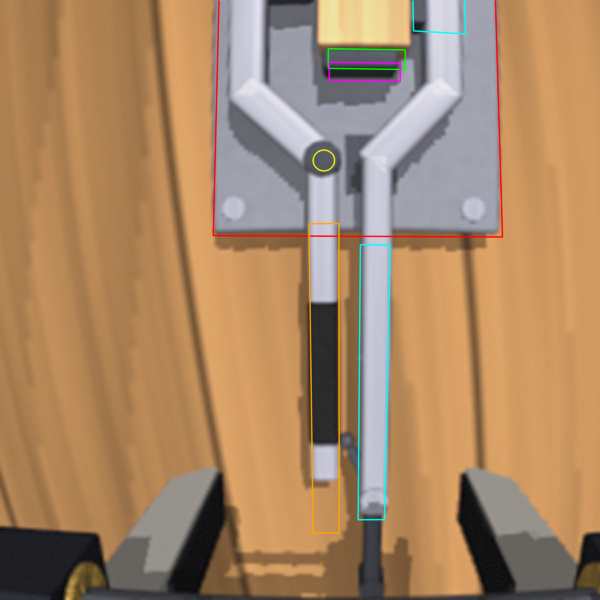

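```bash
python3 -m inch '{"travel":[[-4,-0.6,0],[-4,-0.6,0],[-3.7,-0.5,3],[0,0,4],[0,0,1.5],[0,0,0],[0,0,0]],"angular":[[0,0,0],[0,0,0],[0,0,0],[0,0,0],[0,0,0],[0,0,0],[0,0,0]]}' 0|grep -E "time|pos|force|grip"
python3 - <<'E'
from ov import *
P=pose()
a=cv2.cvtColor(get_image("wrist"),cv2.COLOR_RGB2BGR);cv2.imwrite("pics/w13.png",a)
overlay(a,P,(.4902,-.0235),83.4,None,0,(150,100,450,400),2,"pics/ov13.png",hand=.24)
d=P[0][:2]-np.array([.4902,-.0235]);t=np.radians(83.4);print("toolinjig",d@[np.cos(t),np.sin(t)],d@[-np.sin(t),np.cos(t)])
E
```

```text
time_s: 20.08
eef_pos: [0.4429, -0.2457, 0.0903]
force: [-0.5, -0.1, -0.0]
grip_width: 0.0048
toolinjig -0.22618903725052378 0.021430729319851932
```

View pics/ov13.png

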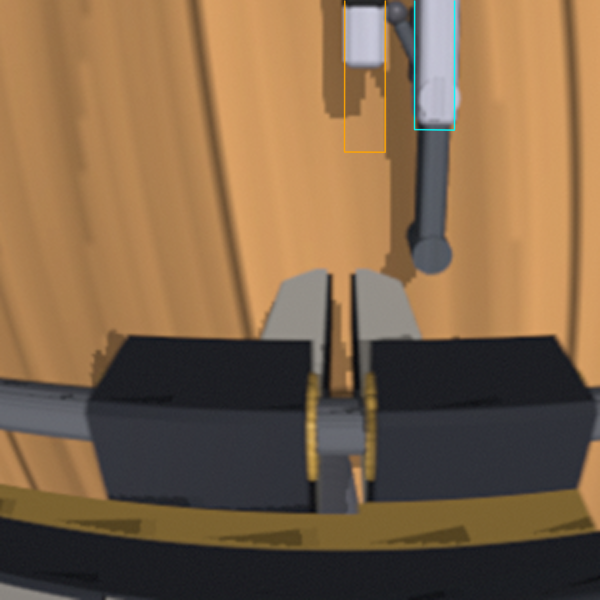

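Run:
```python
from ov import *
P=pose();t=np.radians(83.4)
print(P[0],get_state()["grip_width"],proj("wrist",P[0],P))
for z in(.046,):
  d=at("wrist",150+432/2,100+254/2,z,P)[:2]-P[0][:2];print("tip rel tool",d@[np.cos(t),np.sin(t)],d@[-np.sin(t),np.cos(t)])
```

```text
[ 0.44302104 -0.24595444  0.09053567] 0.0018229680714641101 (np.float64(317.8689936094032), np.float64(251.56305754872594))
tip rel tool -0.0020361996932507028 -0.034927382329776345
```

```bash
python3 -m inch '{"travel":[[-0.2,0,2.5],[0,0,2.5],[0,0,2.5],[0,0.4,0],[0,0.3,0],[0,0,0]],"angular":[[0,0,0],[0,0,0],[0,0,0],[0,0,0],[0,0,0],[0,0,0]]}' 0|grep -E "time|pos|force|grip"; python3 -m inch '{"travel":[[0,0.2,0],[0,0.2,0],[0,0.2,0],[0,0.2,0],[0,0,0]],"angular":[[0,0,0],[0,0,0],[0,0,0],[0,0,0],[0,0,0]]}' |grep -E "time|pos|force|grip"
```

```text
time_s: 20.88
eef_pos: [0.45, -0.2494, 0.0158]
force: [-0.6, 0.5, 0.8]
grip_width: 0.0006
time_s: 21.5
eef_pos: [0.4563, -0.2502, 0.0145]
force: [-4.4, -1.2, 2.7]
grip_width: 0.0004
```

```bash
python3 -m inch '{"travel":[[0,0.2,0],[0,0.2,0],[0,0.2,0],[0,0.2,0],[0,0,0]],"angular":[[0,0,0],[0,0,0],[0,0,0],[0,0,0],[0,0,0]]}' |grep -E "time|pos|force|grip"
python3 - <<'E'
from ov import *
s=cv2.cvtColor(get_image("top"),cv2.COLOR_RGB2BGR)
cv2.imwrite("pics/t14.png",cv2.resize(s[180:270,250:420],None,fx=4.5,fy=4.5,interpolation=cv2.INTER_CUBIC))
E
```

```text
time_s: 22.12
eef_pos: [0.4656, -0.2506, 0.0146]
force: [-1.2, -0.9, 0.5]
grip_width: 0.0005
```

View pics/t14.png

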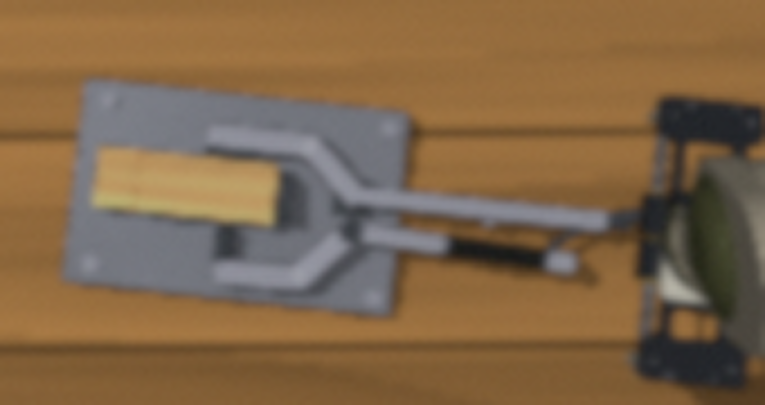

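Not clearly open yet (handle end at (562,262)); lever is at about 0.2 rad. Pushing on a little.

```bash
python3 -m inch '{"travel":[[0,0.2,0],[0,0.2,0],[0,0.2,0],[0,0,0]],"angular":[[0,0,0],[0,0,0],[0,0,0],[0,0,0]]}' |grep -E "time|pos|force|grip"
python3 - <<'E'
from ov import *
s=cv2.cvtColor(get_image("top"),cv2.COLOR_RGB2BGR)
cv2.imwrite("pics/t15.png",cv2.resize(s[180:270,250:420],None,fx=4.5,fy=4.5,interpolation=cv2.INTER_CUBIC))
E
```

```text
time_s: 22.68
eef_pos: [0.471, -0.2514, 0.0146]
force: [-1.1, 0.5, 0.1]
grip_width: 0.0004
```

View pics/t15.png

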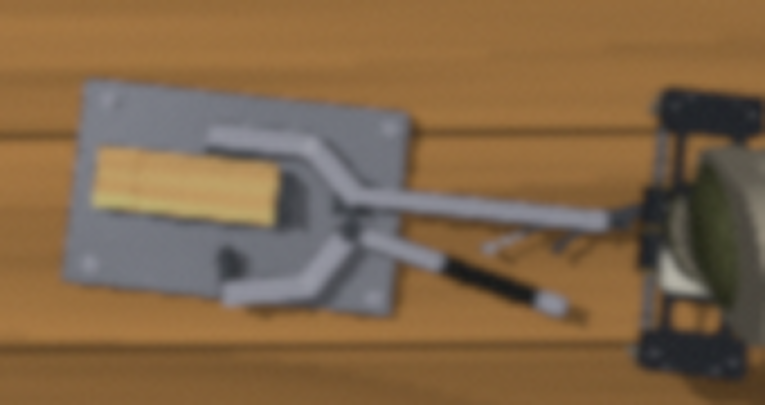

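Sprung open. Back off, lift, and check the board and dowel.

```bash
python3 -m inch '{"travel":[[0,-0.6,0],[0,-0.8,0],[0,-0.8,0],[0,-0.8,0],[0,0,-4],[0,0,-5],[0,0,-5],[5,0,-5],[6,0.5,0],[6,0.5,0],[6,0.5,0],[6,0,0]],"angular":[[0,0,0],[0,0,0],[0,0,0],[0,0,0],[0,0,0],[0,0,0],[0,0,0],[0,0,0],[0,0,0],[0,0,0],[0,0,0],[0,0,0]]}' |grep -E "time|pos|force|grip"
python3 -m inch '{"travel":[[0,0,0],[0,0,0]],"angular":[[0,0,0],[0,0,0]]}' |grep -E "time|pos|force|grip"
python3 - <<'E'
from ov import *
P=pose();y=yaw(P[1])[0];print(P,y)
a=cv2.cvtColor(get_image("wrist"),cv2.COLOR_RGB2BGR);cv2.imwrite("pics/w16.png",a)
cv2.imwrite("pics/w16z.png",cv2.resize(a[20:320,170:430],None,fx=2,fy=2,interpolation=cv2.INTER_CUBIC))
s=cv2.cvtColor(get_image("side"),cv2.COLOR_RGB2BGR)
cv2.imwrite("pics/s16.png",cv2.resize(s[120:300,200:470],None,fx=2.9,fy=2.9,interpolation=cv2.INTER_CUBIC))
E
```

```text
time_s: 24.22
eef_pos: [0.4887, 0.0343, 0.1989]
force: [1.5, -0.8, -0.0]
grip_width: 0.0003
time_s: 24.48
eef_pos: [0.488, 0.0322, 0.1986]
force: [-0.7, -0.9, -0.1]
grip_width: 0.0004
(array([0.48804283, 0.0322052 , 0.19862191]), array([ 2.34401903e+00,  2.09133594e+00, -1.02299618e-03])) 83.47874886074004
```

View pics/w16z.png

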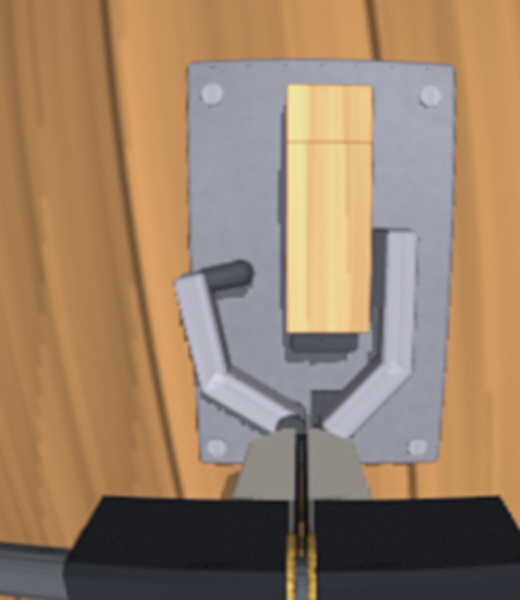

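View pics/s16.png

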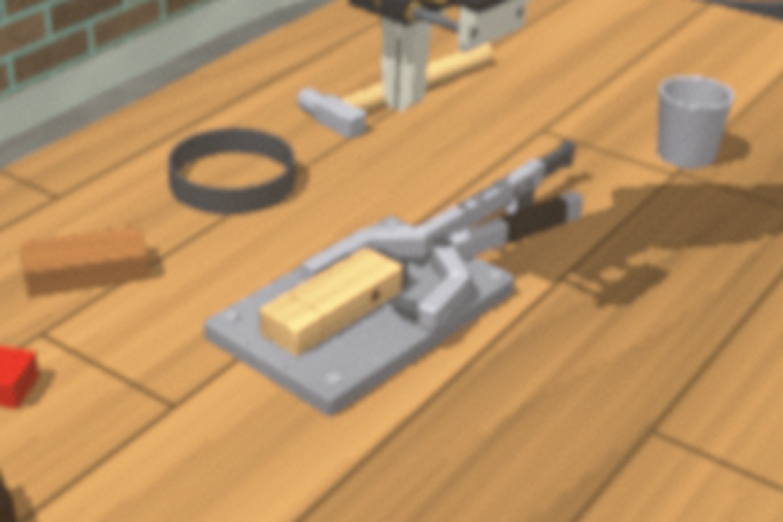

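Run:
```python
from ov import *
t=np.radians(83.4);ex=np.array([np.cos(t),np.sin(t)]);ey=np.array([-ex[1],ex[0]]);o=np.array([.4902,-.0235])
def j(u,v,z,P):
    d=at("wrist",170+u/2,20+v/2,z,P)[:2]-o; return (d@ex*1e3).round(1),(d@ey*1e3).round(1)
P7=np.load("P7.npy");P=pose()
print("before",[j(*p,.048,P7) for p in((262,358),(340,359),(342,124),(261,124))],[j(*p,.021,P7) for p in((194,129),(404,129))])
print("after",[j(*p,.048,P) for p in((286,331),(370,331),(372,85),(287,85))],[j(*p,.021,P) for p in((212,95),(430,96))])
a=cv2.imread("pics/w16.png");overlay(a,P,o,83.4,None,0,(280,150,400,230),6,"pics/ov16.png")
```

```text
before [(np.float64(57.4), np.float64(16.2)), (np.float64(56.9), np.float64(-27.1)), (np.float64(185.0), np.float64(-26.9)), (np.float64(185.0), np.float64(15.5))] [(np.float64(185.8), np.float64(55.6)), (np.float64(185.7), np.float64(-64.2))]
after [(np.float64(56.8), np.float64(14.5)), (np.float64(56.8), np.float64(-29.7)), (np.float64(184.5), np.float64(-29.1)), (np.float64(183.9), np.float64(13.5))] [(np.float64(183.6), np.float64(54.9)), (np.float64(184.0), np.float64(-64.4))]
```

View pics/ov16.png

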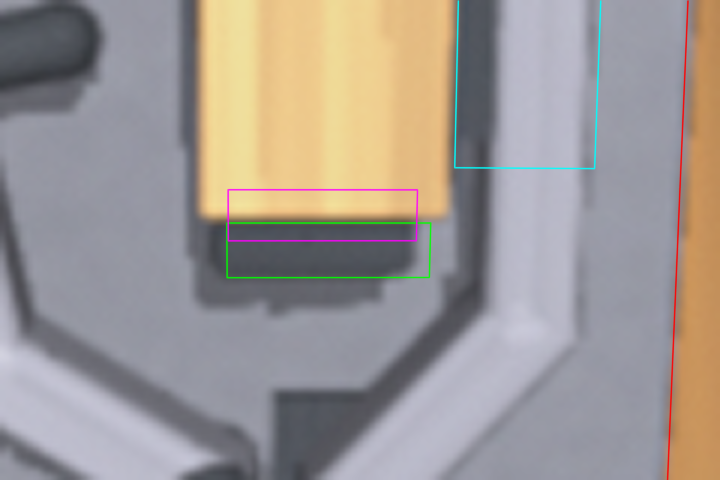

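Run:
```python
import cv2,numpy as np
a=cv2.imread("pics/w7.png")[170:215,290:360];b=cv2.imread("pics/w16.png")[155:200,300:370]
cv2.imwrite("pics/cmp.png",cv2.resize(np.hstack([a,b]),None,fx=5.5,fy=5.5,interpolation=cv2.INTER_CUBIC))
A=cv2.imread("pics/w7.png");B=cv2.imread("pics/w16.png")
print(A[190:215,318].mean(1).round(),B[175:202,330].mean(1).round())
```

```text
[197. 197. 196. 196. 196. 196. 196. 198. 194. 142.  95.  86.  87.  89.
  88.  87.  83.  88.  99. 105. 104. 109. 137. 159. 161.] [193. 193. 192. 192. 193. 192. 191. 192. 194. 193. 175. 116.  82.  81.
  81.  82.  86.  85.  85.  81.  82.  91. 101. 103. 101. 106. 131.]
```

View pics/cmp.png

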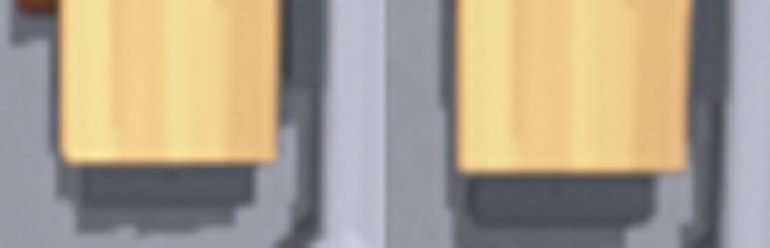

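The dowel is flush. The board end is within about 0.5 mm of the stop, as near as the camera can tell. To be sure, I'll give its far end one very light nudge with shut fingers.

```bash
python3 -m inch '{"travel":[[5.4,0.6,0],[5.4,0.6,0],[5.2,0.46,0],[0,0,5],[0,0,5],[0,0,4],[0,0,2.8],[0,0,0]],"angular":[[0,0,0],[0,0,0],[0,0,0],[0,0,0],[0,0,0],[0,0,0],[0,0,0],[0,0,0]]}' 0|grep -E "time|pos|force|grip"
python3 - <<'E'
from ov import *
P=pose();t=np.radians(83.4);d=P[0][:2]-np.array([.4902,-.0235]);print("toolinjig",d@[np.cos(t),np.sin(t)],d@[-np.sin(t),np.cos(t)])
a=cv2.cvtColor(get_image("wrist"),cv2.COLOR_RGB2BGR);cv2.imwrite("pics/w17.png",a)
s=cv2.cvtColor(get_image("side"),cv2.COLOR_RGB2BGR)
cv2.imwrite("pics/s17.png",cv2.resize(s[150:300,200:420],None,fx=3.5,fy=3.5,interpolation=cv2.INTER_CUBIC))
E
```

```text
time_s: 25.58
eef_pos: [0.5225, 0.1875, 0.0291]
force: [-1.2, 0.3, 0.2]
grip_width: 0.0007
toolinjig 0.21331479118337254 -0.007810819727318656
```

View pics/s17.png

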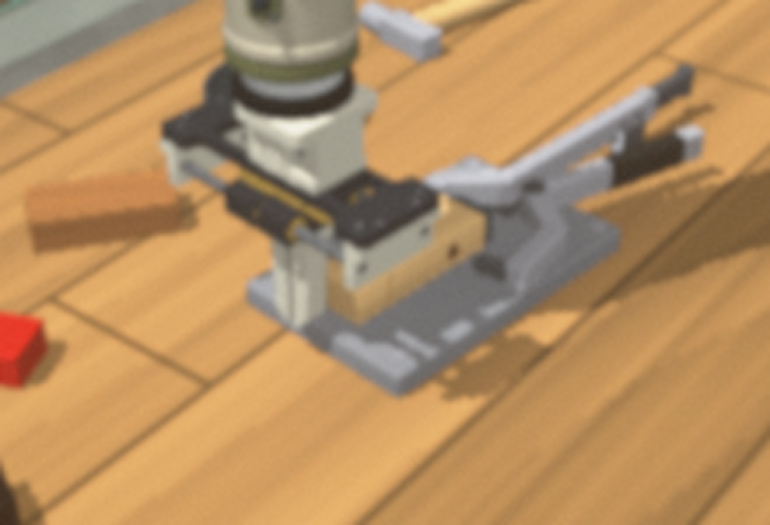

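```bash
python3 -m inch '{"travel":[[-0.5,0,0],[-0.5,0,0],[-0.2,0,0],[0,0,0]],"angular":[[0,0,0],[0,0,0],[0,0,0],[0,0,0]]}'|grep -E "time|pos|force"
for i in 1; do python3 -m inch '{"travel":[[-0.1,0,0],[-0.1,0,0],[0,0,0]],"angular":[[0,0,0],[0,0,0],[0,0,0]]}'|grep -E "time|pos|force"; done
python3 -m inch '{"travel":[[-0.1,0,0],[-0.1,0,0],[0,0,0]],"angular":[[0,0,0],[0,0,0],[0,0,0]]}'|grep -E "time|pos|force"
```

```text
time_s: 26.18
eef_pos: [0.522, 0.1774, 0.0311]
force: [-0.3, 0.6, 0.4]
time_s: 26.55
eef_pos: [0.5216, 0.1756, 0.0307]
force: [-0.0, 0.4, 0.5]
time_s: 26.92
eef_pos: [0.5214, 0.1735, 0.0308]
force: [0.2, 0.7, -0.0]
```

```bash
python3 -m inch '{"travel":[[-0.1,0,0],[-0.05,0,0],[0,0,0]],"angular":[[0,0,0],[0,0,0],[0,0,0]]}'|grep -E "time|pos|force"
python3 -m inch '{"travel":[[-0.05,0,0],[-0.05,0,0],[0,0,0]],"angular":[[0,0,0],[0,0,0],[0,0,0]]}'|grep -E "time|pos|force"
```

```text
time_s: 27.3
eef_pos: [0.5212, 0.1721, 0.0308]
force: [0.1, -0.2, -0.2]
time_s: 27.68
eef_pos: [0.5211, 0.1711, 0.0308]
force: [0.1, -0.9, -0.2]
```

```bash
python3 -m inch '{"travel":[[-0.05,0,0],[-0.05,0,0],[0,0,0]],"angular":[[0,0,0],[0,0,0],[0,0,0]]}'|grep -E "time|pos|force"
python3 -m inch '{"travel":[[-0.05,0,0],[-0.05,0,0],[0,0,0]],"angular":[[0,0,0],[0,0,0],[0,0,0]]}'|grep -E "time|pos|force"
```

```text
time_s: 28.05
eef_pos: [0.521, 0.1701, 0.0308]
force: [0.7, 1.2, 0.1]
time_s: 28.42
eef_pos: [0.5209, 0.1691, 0.0308]
force: [-0.5, 0.0, -0.6]
```

```bash
python3 -m inch '{"travel":[[-0.05,0,0],[-0.05,0,0],[0,0,0]],"angular":[[0,0,0],[0,0,0],[0,0,0]]}'|grep -E "time|pos|force"
python3 -m inch '{"travel":[[-0.05,0,0],[-0.05,0,0],[0,0,0]],"angular":[[0,0,0],[0,0,0],[0,0,0]]}'|grep -E "time|pos|force"
```

```text
time_s: 28.8
eef_pos: [0.5209, 0.1683, 0.0308]
force: [-0.5, -0.5, -0.6]
time_s: 29.18
eef_pos: [0.5208, 0.1679, 0.0309]
force: [-0.4, 3.6, -1.0]
```

```bash
python3 -m inch '{"travel":[[-0.05,0,0],[-0.05,0,0],[0,0,0]],"angular":[[0,0,0],[0,0,0],[0,0,0]]}'|grep -E "time|pos|force"
```

```text
time_s: 29.55
eef_pos: [0.5209, 0.1679, 0.031]
force: [0.5, 6.6, -0.9]
```

Firm contact at 6.6 N with no further motion, so the board is on the stop. Back away and do a final check.

```bash
python3 -m inch '{"travel":[[0.2,0,0],[0.8,0,0],[1.5,0,0],[0,0,-4],[0,0,-5],[0,0,-5],[-5,0,-4],[-5,0,0],[-3,0,0],[0,0,0],[0,0,0]],"angular":[[0,0,0],[0,0,0],[0,0,0],[0,0,0],[0,0,0],[0,0,0],[0,0,0],[0,0,0],[0,0,0],[0,0,0],[0,0,0]]}'|grep -E "time|pos|force"
python3 - <<'E'
from ov import *
a=cv2.cvtColor(get_image("wrist"),cv2.COLOR_RGB2BGR);cv2.imwrite("pics/w18.png",cv2.resize(a[20:320,130:450],None,fx=2,fy=2,interpolation=cv2.INTER_CUBIC))
s=cv2.cvtColor(get_image("top"),cv2.COLOR_RGB2BGR)
cv2.imwrite("pics/t18.png",s)
s=cv2.cvtColor(get_image("side"),cv2.COLOR_RGB2BGR);cv2.imwrite("pics/s18.png",s)
E
```

```text
time_s: 30.92
eef_pos: [0.5089, 0.0643, 0.21]
force: [-0.1, 0.2, 0.1]
```

View pics/w18.png

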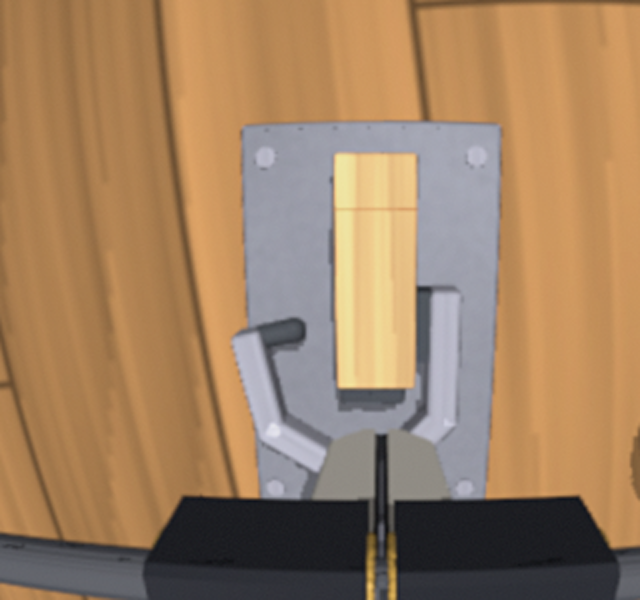

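View pics/t18.png

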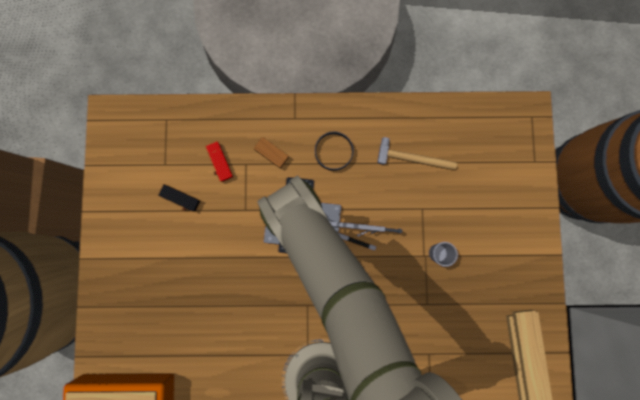

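The board is square on the stop and the fixed jaw, the dowel is flush, the pliers are open, and the bystanders are where they were. Handing in.

```bash
python3 -c "
from station import *
print(job_done())"
```

```text
the job is handed in; nothing more can be done
None
```

The job is done and handed in at about 31 s, with the oak piece left against the stop and the pliers sprung open. The interface gave no verdict.

- **Seating:** I slid the board square against the stop at about 6 N and let go.
- **Locking:** I squeezed the handles in small steps, with a net wrist force of up to about 13 N. They snapped over centre and stayed parallel and locked once the hand was off.
- **Release:** I flicked the lever, reading about 4.5 N, and the pliers sprung open. A picture at about 0.2 rad still showed them looking locked, so I pushed about 5 mm further.
- **Extra nudge:** The pictures left open whether the board had come up to 1 mm off the stop. I pushed its far end lightly with shut fingers until it met the stop at 6.6 N.

The last pictures show:

- The board is square on the stop and by the fixed jaw face.
- The dowel is flush with the edge, judged by eye in the side view taken before the nudge.
- The pliers are open, and the hammer, hoop, tin, offcut and look-alikes are where they were.

Image positions agreed with the given jig sizes to about 1–2 mm. No check failed.

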